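# Gauging wood samples for the display case

### The arm

A 6-joint arm with a two-finger parallel gripper is mounted at the origin on the work surface. World frame = base frame: x ahead of the robot, y to its left, z up, the work surface at z = 0. Lengths are in m, angles in rad, forces in N, time in s.
With the tool pointing down it reaches from about 0.25 to 0.8 m from the base axis. Payload 8.5 kg.
Tool frame: the origin (TCP) lies at the very end of the fingers, on their centre line; the grasp point (between the pads) lies 19 mm behind it; z points along the fingers, y is the direction in which the jaws open and shut (so a half turn about z gives the same grasp; the last joint's range is limited). The gripper opens to 85 mm and grips with 20 to 120 N. Pads are 22 mm wide; open, the fingers measure 114 mm over their backs; the gripper's body (76 mm by 85 mm) begins 54 mm behind the grasp point. The pads swing forward as they close: fully open they stand 13 mm farther back than shut.
Start: joints at [-1.146, 0.238, -0.013, 1.319, 0, 1.571], TCP at [0.216, -0.478, 0.231] pointing down, gripper open.
Joint ranges: [-2.66, 2.66], [-1.03, 1.9], [-1.14, 1.46], [-1.82, 2.27], [-1.45, 1.34], [-3.14, 3.14]. Speed limits (rad/s): [2.22, 2.22, 2.79, 3.14, 3.14, 3.14].

### API

Orientations are given as a rotation vector (axis times angle).
In Python, from rig import arm gives the robot as it stands. The module is installed in compiled form; this text tells all that it offers.
- The arm moves only by the tool servo_tool, never from a script. Its argument "series" is a list of rows, each a list of 3 entries, a list of its own where there are three numbers: the shift along the tool's x, y, z in cm, then the turn, a rotation vector about the tool's x, y, z in degrees, then the closure, from 0 (fully open) to 1 (shut). In form: [[[tx, ty, tz], [rx, ry, rz], gripper], ...]. A call has 1 to 20 rows; each row is the pose to reach, as a shift and turn from the pose commanded when the call began, along the tool's axes at that moment; what a row does not reach only later rows make up. A row lasts 1/10 s, in which the tool goes at most 50 mm and 8.59 degrees, less where a joint would pass 70% of its speed; a pose out of reach is approached as far as the arm can. A call with a gripper value outside its range is refused whole. The fingers move at their own pace and stop on an object; "squeeze" is the grip in N (left out, the last holds). Time passes only in rows, so rows that repeat a pose let the fingers close. It gives the time, the measured TCP pose, the force and the opening at its end, in the units of the state.
- arm.get_state(): the state, without advancing time (a new reading comes with each control period).
- arm.capture(name): name is "side" or "top" or "wrist"; returns a dict with "img" (400x640x3 uint8, red, green, blue), "depth" (400x640 float32, m along the optical axis (not along the pixel's ray), 0 where there is no reading), "camera_matrix" (3x3 intrinsics, pixels), "D" ([k1, k2, p1, p2, k3] as OpenCV has them; the pictures are not rectified), "camera_from_world" (4x4, takes a point from world to camera coordinates); the wrist camera has in their place "tool_from_camera" (4x4, takes a point from camera to tool coordinates, whose origin is the TCP and whose axes are the flange's). Camera axes: x right, y up, looking along -z (the intrinsics and any distortion apply to the point x, -y, -z); pixel columns grow to the right and rows downward; lengths in m; the calibration is good to about 2 mm. A picture is of the moment at which its call begins: read the wrist's pose just before it.
- arm.sign_off(): hands the job in, once; it reports no verdict.
The state is a dict: "time": time; "qpos": joint angles; "dq": joint speeds; "joint_torque": joint torques, N m; "tcp_pos": TCP position; "tcp_rot": TCP orientation; "force": force on the tool from outside, world axes, zero at the start; "moment": the same for the moment, N m; "finger_gap": opening from 0.0 (shut) to 1.0 (fully open).
Only numpy, scipy, OpenCV 4.12 (cv2) and the standard library are available. Lean on these libraries where they do the work, as an engineer would, in place of code of your own. Each camera call takes 0.05 s, during which the arm holds its last target.

### The job

Test the two wooden hand samples one at a time in the leaning slot gauge: take the sample by its slim grip end, lay its block end along the sloping slot and press it in gently, never forcing it, to feel whether it goes right down to the slot's floor or stops on the jaws. Keep it there for a moment, then lay a sample that fits flat in the small empty wooden display case with the pale green lining, and one that does not fit flat in the open clear plastic tub of the same size on the other side. Put each sample away before testing the other, set them down rather than drop them, and leave the other things on the table where they are.

Things in the scene. Friction and masses are not known exactly. Their poses are not given: they have to be found in the camera images.
- sample_k: Wooden hand sample 137 mm long. Origin: mid underside of its block end; x from grip to block end, z up, y across. Block: x -45 to 45 mm, 36 high, bark on top, thickness (y) unknown, 26 to 36 mm. Slim grip end: x -91 to -45 mm, 22 wide on both samples, z 8 to 32; grasp it from above at x -68, z 20, closing along y. 60 to 130 g. It lies on the table, grip end towards the robot (yaw within 0.3 rad).
- sample_m: Wooden hand sample 137 mm long. Origin: mid underside of its block end; x from grip to block end, z up, y across. Block: x -45 to 45 mm, 36 high, bark on top, thickness (y) unknown, 26 to 36 mm. Slim grip end: x -91 to -45 mm, 22 wide on both samples, z 8 to 32; grasp it from above at x -68, z 20, closing along y. 60 to 130 g. It lies on the table, grip end towards the robot (yaw within 0.3 rad).
- sample_k_mid (a point): Point in the middle of sample_k, at x = -20 mm, y = 0, z = 18 mm of its frame; same axes.
- sample_m_mid (a point): Point in the middle of sample_m, at x = -20 mm, y = 0, z = 18 mm of its frame; same axes.
- gauge: Fixed slot gauge, about 130 mm tall: wooden foot 120 x 70 mm with a support under a sloping steel slot. Origin: table level under the middle of the slot floor; z up; x towards its low end, away from the robot. The grip end of a sample held in the slot is some 100 mm above the table, with nothing close below it but the wooden support.
- gauge_slot: The gauge's steel slot, fixed to it. Origin: middle of its floor, 85 mm above the table. x: along the slot, down the slope (25 degrees), away from the robot; y: across; z: square to the floor, out of the mouth, leaning away from the robot 25 degrees from vertical. 70 mm long, open at both ends, 31 mm wide, jaws 12 mm thick and 23 mm high over the floor, with 4 mm 45-degree bevels at the mouth.
- slot_mouth (a point): Middle of the slot's mouth, between the jaw tops, 23 mm from the floor along the slot's z. Test: sample x along slot x, its origin near the slot's axis, grip end out at the high end, nearer the robot; lower it along the slot's -z. One that fits reaches the floor; a thick one stops with its underside 19 to 23 mm above the floor, as may a fitting one over 2 mm off sideways (shift it, feel again). Hold 3 to 6 N for half a second; over 45 N is forcing.
- case: Small empty wooden display case (open) with a pale green lining, for samples that fit. Fixed; outside 236 x 146 mm (x, y), walls 8 mm thick and 36 mm high, inner floor 8 mm above the table. Origin: table level under its centre, x along its long side, z up. Case and tub may stand on either side.
- tub: Open clear plastic tub, for samples that do not fit. Fixed; outside 236 x 146 mm (x, y; a thin rim adds 4 mm), walls 4 mm thick and 45 mm high, inner floor 4 mm above the table. Origin: table level under its centre, x along its long side, z up.
- cone_1: Bystander: pine cone standing on end, 54 mm across, 68 mm tall; origin at its foot.
- cone_2: Bystander: pine cone standing on end, 49 mm across, 61 mm tall; origin at its foot.
- magnifier: Bystander: round hand lens, 98 mm across, 13 mm high, with a 100 mm handle along its -x; origin under the lens.
- booklet: Bystander: red booklet 124 x 176 x 19 mm; origin under its centre.
- small_tub: Bystander: lidded small plastic tub 106 x 86 x 39 mm; origin under its centre.
- brush: Bystander: small brush, 160 mm long along x.
Mind the look-alikes: they are no part of the job. What is shaped like the sample_k but orange or red is not meant.

How it is judged:
On the way, in this order (a step that is already met when the one before it is completed fails the run):
1. the first sample is tested in the gauge, lying along the slot: down on the slot's floor if it fits, or pressed lightly on the jaws if it does not (((x of sample_k in the frame of gauge_slot between -0.035 and 0.035 m and y of sample_k in the frame of gauge_slot between -0.01 and 0.01 m and angle between the x axis of sample_k and the x axis of gauge_slot, either way round below 0.12 rad and z of sample_k in the frame of gauge_slot between -0.006 and 0.006 m) or (x of sample_m in the frame of gauge_slot between -0.035 and 0.035 m and y of sample_m in the frame of gauge_slot between -0.01 and 0.01 m and angle between the x axis of sample_m and the x axis of gauge_slot, either way round below 0.12 rad and z of sample_m in the frame of gauge_slot between 0.012 and 0.03 m and contact force between sample_m and gauge above 1 N))), for 0.15 s.
2. with the first sample lying where it belongs, the second is tested in the gauge in the same way ((((x of sample_k_mid in the frame of case between -0.11 and 0.11 m and y of sample_k_mid in the frame of case between -0.065 and 0.065 m and z of sample_k_mid in the frame of case below 0.032 m and angle between sample_k's own x axis and vertical between 1.4 and 1.74 rad) and (x of sample_m in the frame of gauge_slot between -0.035 and 0.035 m and y of sample_m in the frame of gauge_slot between -0.01 and 0.01 m and angle between the x axis of sample_m and the x axis of gauge_slot, either way round below 0.12 rad and z of sample_m in the frame of gauge_slot between 0.012 and 0.03 m and contact force between sample_m and gauge above 1 N)) or ((x of sample_m_mid in the frame of tub between -0.11 and 0.11 m and y of sample_m_mid in the frame of tub between -0.065 and 0.065 m and z of sample_m_mid in the frame of tub below 0.032 m and angle between sample_m's own x axis and vertical between 1.4 and 1.74 rad) and (x of sample_k in the frame of gauge_slot between -0.035 and 0.035 m and y of sample_k in the frame of gauge_slot between -0.01 and 0.01 m and angle between the x axis of sample_k and the x axis of gauge_slot, either way round below 0.12 rad and z of sample_k in the frame of gauge_slot between -0.006 and 0.006 m)))), for 0.15 s.
At the end, for the whole second after the job is handed in: The sample that fits the slot lies flat (within 10 degrees) on the floor of the wooden display case and the one that does not fit lies flat on the floor of the clear tub, both with their middle within the walls, at rest and released (x of sample_k_mid in the frame of case between -0.11 and 0.11 m and y of sample_k_mid in the frame of case between -0.065 and 0.065 m and z of sample_k_mid in the frame of case below 0.032 m and angle between sample_k's own x axis and vertical between 1.4 and 1.74 rad and x of sample_m_mid in the frame of tub between -0.11 and 0.11 m and y of sample_m_mid in the frame of tub between -0.065 and 0.065 m and z of sample_m_mid in the frame of tub below 0.032 m and angle between sample_m's own x axis and vertical between 1.4 and 1.74 rad and linear speed of each of sample_k, sample_m below 0.02 m/s and angular speed of each of sample_k, sample_m below 0.2 rad/s); the robot touches nothing.
It fails at once if a sample is forced in the gauge (over 45 N) (contact force between any of sample_k, sample_m and gauge above 45 N).
It fails at once if a sample is dropped (falls freely faster than 0.9 m/s, about 40 mm) ((linear speed of sample_k above 0.9 m/s and contact force between sample_k and anything else below 0.05 N) or (linear speed of sample_m above 0.9 m/s and contact force between sample_m and anything else below 0.05 N)).
It fails at once if another thing on the table is pushed more than 30 mm from its place (distance of any of cone_1, cone_2, magnifier, booklet, small_tub, brush from where it was at the start of the episode above 0.03 m).
It also fails if it takes over 72 s, if anything falls off the work surface, if the arm or the gripper's body presses on something with over 40 N, if the wrist force passes 120 N, or if a joint passes its speed limit or range.

## Working session

There is one attempt and no reset: what is moved stays moved. The work goes in short steps, Python scripts to look and compute and a tool call to move; the robot and the scene stay as the last step left them, time stands still between calls to the robot, and variables do not carry over. Pictures are saved under pics/ and viewed, and the job is handed in when it is done.

Besides the shell and the picture viewer there is one more tool, called by a JSON object that holds its "op" and its "data". servo_tool: Moves the arm, as the interface text tells. Its arguments: {"type":"object","properties":{"series":{"type":"array","items":{"type":"array"}},"squeeze":{"type":"number"}},"required":["series"]}

```bash
mkdir -p pics
python3 - <<'E'
from rig import arm
import cv2,pickle
print(arm.get_state())
for n in ["top","side","wrist"]:
    c=arm.capture(n); pickle.dump(c,open(f"{n}0.pkl","wb"))
    cv2.imwrite(f"pics/{n}0.png",c["img"][:,:,::-1])
    print(n,c["camera_matrix"],c["D"],c.get("camera_from_world",c.get("tool_from_camera")))
    d=c["depth"];print(d.min(),d.max(),(d>0).mean())
E
```

```text
{'time': 0.0, 'qpos': array([-1.14600964e+00,  2.38763175e-01, -1.42319681e-02,  1.31916495e+00,
        1.68869166e-06,  1.57078290e+00]), 'dq': array([ 0.00045475,  0.00143299,  0.00019655, -0.00016424, -0.00013448,
        0.00109383]), 'joint_torque': array([ 6.08458668e-04, -5.38775754e+01,  3.46441627e+01,  1.84625789e-02,
       -1.06341365e-04, -1.12983994e-05]), 'tcp_pos': array([ 0.21620639, -0.47798654,  0.23069551]), 'tcp_rot': array([-3.06969055e+00, -6.61987442e-01,  4.48779793e-04]), 'force': array([-0.39991607, -0.20140735,  0.84580484]), 'moment': array([-0.03494363, -0.00183396, -0.02948765]), 'finger_gap': 1.0025057550716925}
top [[365.3396642    0.         322.72649938]
 [  0.         365.3396642  193.52400757]
 [  0.           0.           1.        ]] [-0.08265326  0.          0.          0.          0.        ] [[-0.00596526 -0.99985114  0.01618983 -0.10564104]
 [ 0.99697736 -0.00469239  0.07755076 -0.56869583]
 [-0.07746324  0.0166035   0.99685695 -1.29558854]
 [ 0.          0.          0.          1.        ]]
0.0 2.2363005 0.99573828125
side [[498.01845408  
[... 190 characters left out ...]
691  0.01182765  0.52629523]
 [ 0.16698893 -0.62859293  0.7595957  -0.20826719]
 [-0.17741808  0.73868014  0.650288   -1.4855804 ]
 [ 0.          0.          0.          1.        ]]
0.0 3.9998972 0.9958359375
wrist [[347.57969432   0.         320.32648867]
 [  0.         347.57969432 200.46649297]
 [  0.           0.           1.        ]] [-0.06846962  0.          0.          0.          0.        ] [[-4.04397880e-04  9.64727172e-01  2.63251437e-01  6.66881457e-02]
 [ 9.99999366e-01  6.66726881e-04 -9.07162817e-04 -4.58238767e-04]
 [-1.05068143e-03  2.63250904e-01 -9.64726831e-01 -1.42743539e-01]
 [ 0.00000000e+00  0.00000000e+00  0.00000000e+00  1.00000000e+00]]
0.0 1.3992807 0.9958359375
```

View pics/top0.png

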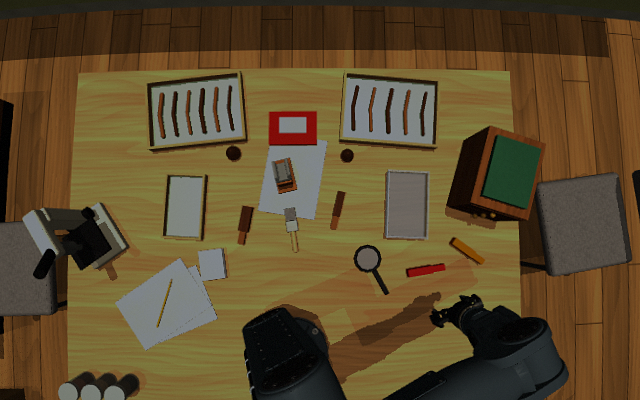

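View pics/side0.png

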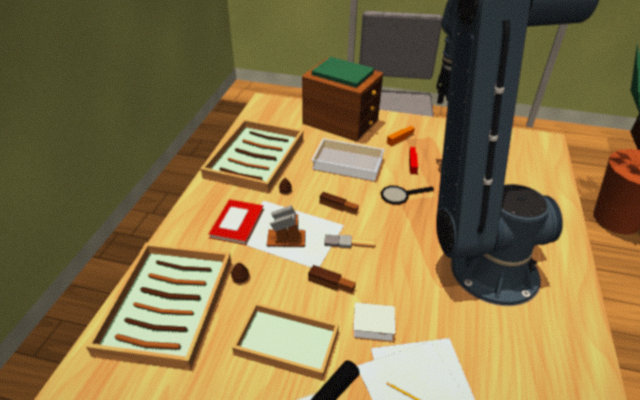

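View pics/wrist0.png

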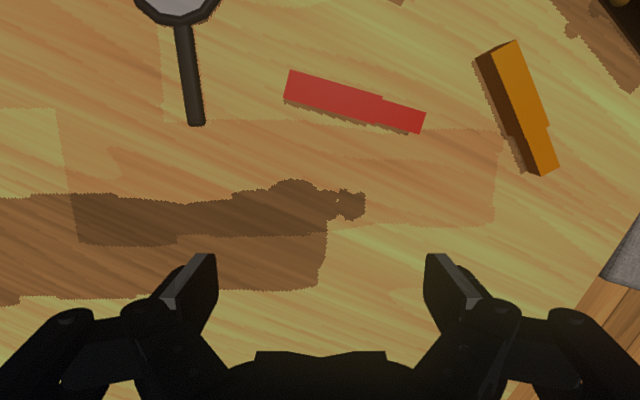

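The top view shows the samples at about (245,225) and (338,210), the gauge at (284,175), the green-lined case at (186,207) and the tub at (407,205). The red and orange pieces are look-alikes. Next I'll measure rough positions.

```bash
cat > h.py <<'E'
import numpy as np,cv2,pickle
from scipy.spatial.transform import Rotation as R
def wfc(c,st=None):
    "world_from_camera"
    if "camera_from_world" in c: return np.linalg.inv(c["camera_from_world"])
    T=np.eye(4);T[:3,:3]=R.from_rotvec(st["tcp_rot"]).as_matrix();T[:3,3]=st["tcp_pos"]
    return T@c["tool_from_camera"]
def rays(c,px,st=None):
    p=cv2.undistortPoints(np.array(px,float).reshape(-1,1,2),c["camera_matrix"],np.array(c["D"])).reshape(-1,2)
    d=np.c_[p[:,0],-p[:,1],-np.ones(len(p))]
    W=wfc(c,st);return W[:3,3],d@W[:3,:3].T,
def onplane(c,px,z,st=None):
    o,d=rays(c,px,st);return o+d*((z-o[2])/d[:,2])[:,None]
def bydepth(c,px,st=None):
    o,d=rays(c,px,st);px=np.array(px).astype(int).reshape(-1,2)
    return o+d*c["depth"][px[:,1],px[:,0]][:,None]
def cloud(c,st=None):
    v,u=np.mgrid[0:400,0:640];px=np.c_[u.ravel(),v.ravel()].astype(float)
    o,d=rays(c,px,st);return (o+d*c["depth"].ravel()[:,None]).reshape(400,640,3)
def proj(c,P,st=None):
    C=np.linalg.inv(wfc(c,st));q=np.asarray(P,float).reshape(-1,3)@C[:3,:3].T+C[:3,3]
    q=q*[1,-1,-1];return cv2.projectPoints(q,np.zeros(3),np.zeros(3),c["camera_matrix"],np.array(c["D"]))[0].reshape(-1,2)
E
python3 - <<'E'
from h import *
c=pickle.load(open("top0.pkl","rb"))
cv2.imwrite("pics/crop0.png",cv2.resize(c["img"][130:270,150:440,::-1],None,fx=2.7,fy=2.7,interpolation=cv2.INTER_CUBIC))
P=cloud(c)
for n,p in dict(L1=(248,208),L2=(242,242),R1=(341,194),R2=(335,226),gauge=(284,175),case=(186,207),tub=(407,205),cone1=(234,153),cone2=(347,155),table=(300,280),brush=(292,230),mag=(367,258)).items(): print(n,P[p[1],p[0]].round(3))
E
```

```text
L1 [0.516 0.157 0.04 ]
L2 [0.396 0.18  0.032]
R1 [ 0.565 -0.174  0.038]
R2 [ 0.451 -0.152  0.032]
gauge [0.627 0.025 0.093]
case [0.522 0.392 0.009]
tub [ 0.526 -0.418  0.008]
cone1 [0.712 0.207 0.054]
cone2 [ 0.704 -0.196  0.048]
table [ 0.257 -0.025  0.003]
brush [0.438 0.002 0.024]
mag [ 0.334 -0.268  0.009]
```

View pics/crop0.png

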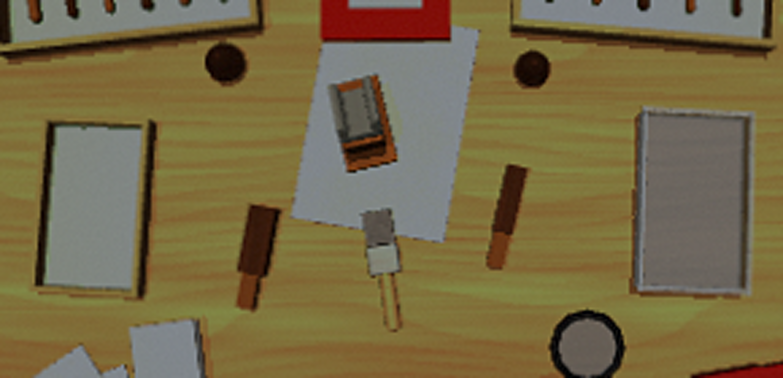

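```bash
cat >> h.py <<'E'
def Rt(yaw,lean=0.0):
    "tool z down, tool x at yaw; lean>0: tool tail leans towards +x(yaw) (slot)"
    cy,sy=np.cos(yaw),np.sin(yaw);Z=np.array([[cy,-sy,0],[sy,cy,0],[0,0,1.]])
    return Z@R.from_euler('y',lean).as_matrix()@np.diag([1,-1,-1.])
def delta(st,pos,Rm):
    R0=R.from_rotvec(st["tcp_rot"]).as_matrix()
    t=R0.T@(np.asarray(pos)-st["tcp_pos"])*100
    r=np.degrees(R.from_matrix(R0.T@Rm).as_rotvec());return t.round(2),r.round(2)
E
python3 - <<'E'
from h import *
from rig import arm
print(delta(arm.get_state(),[.5,-.05,.28],Rt(0)))
E
```

```text
(array([ 43.5 , -27.31,  -4.89]), array([-6.000e-02,  1.000e-02,  2.434e+01]))
```

{"op": "servo_tool", "data": {"series": [[[43.5,-27.3,-4.9],[0,0,24.3],0],[[43.5,-27.3,-4.9],[0,0,24.3],0],[[43.5,-27.3,-4.9],[0,0,24.3],0],[[43.5,-27.3,-4.9],[0,0,24.3],0],[[43.5,-27.3,-4.9],[0,0,24.3],0],[[43.5,-27.3,-4.9],[0,0,24.3],0],[[43.5,-27.3,-4.9],[0,0,24.3],0],[[43.5,-27.3,-4.9],[0,0,24.3],0],[[43.5,-27.3,-4.9],[0,0,24.3],0],[[43.5,-27.3,-4.9],[0,0,24.3],0],[[43.5,-27.3,-4.9],[0,0,24.3],0],[[43.5,-27.3,-4.9],[0,0,24.3],0],[[43.5,-27.3,-4.9],[0,0,24.3],0],[[43.5,-27.3,-4.9],[0,0,24.3],0],[[43.5,-27.3,-4.9],[0,0,24.3],0],[[43.5,-27.3,-4.9],[0,0,24.3],0]], "squeeze": 30}}

```text
time: 1.75
tcp_pos: [0.4997, -0.0512, 0.2804]
tcp_rot: [-3.142, 0.001, -0.0]
force: [0.3, -1.1, 0.3]
finger_gap: 1.002
```

Run:
```python
from h import *
from rig import arm
st=arm.get_state();print(st)
c=arm.capture("wrist");pickle.dump((c,st),open("w1.pkl","wb"));cv2.imwrite("pics/w1.png",c["img"][:,:,::-1])
c=arm.capture("top");pickle.dump(c,open("top1.pkl","wb"))
```

```text
{'time': 1.75, 'qpos': array([-1.02051044e-01,  1.87321705e-01,  4.49362922e-02,  1.42837889e+00,
        4.64982101e-05,  3.04044332e+00]), 'dq': array([ 4.51326263e-03, -3.17297643e-04,  2.95252670e-03, -4.63507976e-05,
        1.26406025e-04,  1.16914604e-03]), 'joint_torque': array([ 1.59910913e-01, -5.01978171e+01,  3.51403928e+01, -8.01187025e-05,
        4.39672600e-03, -5.74777136e-03]), 'tcp_pos': array([ 0.49973734, -0.05116216,  0.28041107]), 'tcp_rot': array([-3.14154932e+00,  1.41638989e-03, -5.74449806e-05]), 'force': array([ 0.30760696, -1.10178666,  0.25890347]), 'moment': array([-0.05029217, -0.09326709, -0.03451084]), 'finger_gap': 1.0023436046088725}
```

View pics/w1.png

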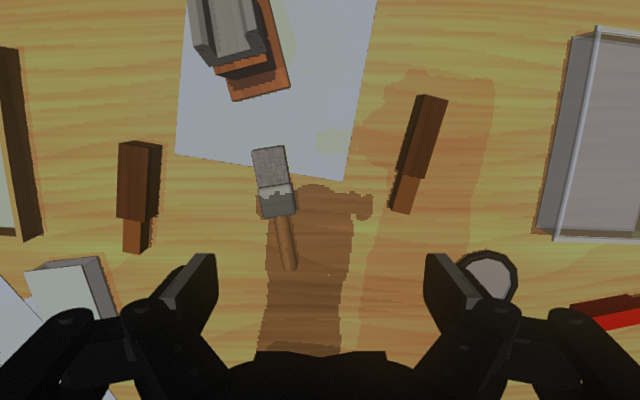

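Run:
```python
from h import *
c,st=pickle.load(open("w1.pkl","rb"));t=pickle.load(open("top1.pkl","rb"))
for nm,P,img in (("wrist",cloud(c,st),c["img"]),("top",cloud(t),t["img"])):
  print(nm)
  for n,(x0,x1,y0,y1) in dict(L=(.33,.56,.10,.24),Rr=(.38,.62,-.22,-.10)).items():
    m=(P[...,0]>x0)&(P[...,0]<x1)&(P[...,1]>y0)&(P[...,1]<y1)
    tab=m&(abs(P[...,2])<.012); print(n,"table z",np.median(P[...,2][tab]).round(4))
    for lab,a,b in (("grip",.027,.0335),("block",.0335,.05)):
      q=P[m&(P[...,2]>a)&(P[...,2]<b)]
      if len(q)<5: continue
      print(lab,len(q),"zmed",np.median(q[:,2]).round(4),[np.round(v,4) for v in cv2.minAreaRect(q[:,:2].astype(np.float32))])
  # gauge: heights
  m=(P[...,0]>.5)&(P[...,0]<.72)&(P[...,1]>-.06)&(P[...,1]<.10)&(P[...,2]>.06)
  q=P[m];print("gauge",len(q),q.min(0).round(3) if len(q) else"",q.max(0).round(3) if len(q) else "")
```

```text
wrist
L table z -0.0
grip 832 zmed 0.0316 [array([0.4588, 0.1717]), array([0.0368, 0.1374]), np.float64(80.6839)]
block 2318 zmed 0.0358 [array([0.4607, 0.173 ]), array([0.0371, 0.133 ]), np.float64(79.0182)]
Rr table z 0.0002
grip 823 zmed 0.032 [array([ 0.5114, -0.1573]), array([0.0251, 0.137 ]), np.float64(81.494)]
block 2055 zmed 0.0362 [array([ 0.5131, -0.1616]), array([0.0284, 0.1322]), np.float64(76.1483)]
gauge 29178 [ 0.5  -0.06  0.06] [0.664 0.063 0.423]
top
L table z 0.0015
grip 69 zmed 0.0317 [array([0.4552, 0.1718]), array([0.0359, 0.1345]), np.float64(83.9784)]
block 273 zmed 0.0373 [array([0.4569, 0.1731]), array([0.0363, 0.1357]), np.float64(79.2083)]
Rr table z 0.0012
grip 63 zmed 0.0319 [array([ 0.5091, -0.1575]), array([0.0261, 0.1323]), np.float64(73.9303)]
block 210 zmed 0.0368 [array([ 0.5097, -0.1587]), array([0.0266, 0.1359]), np.float64(76.9772)]
gauge 1284 [ 0.5   -0.06   0.068] [0.687 0.07  0.782]
```

{"op": "servo_tool", "data": {"series": [[[2,0,0],[0,0,-170],0],[[4,0,0],[0,0,-170],0],[[4,0,0],[0,0,-170],0],[[4,0,0],[0,0,-170],0],[[4,0,0],[0,0,-170],0],[[4,0,0],[0,0,-170],0],[[4,0,0],[0,0,-170],0],[[4,0,0],[0,0,-170],0],[[4,0,0],[0,0,-170],0],[[4,0,0],[0,0,-170],0],[[4,0,0],[0,0,-170],0],[[4,0,0],[0,0,-170],0],[[4,0,0],[0,0,-170],0],[[4,0,0],[0,0,-170],0],[[4,0,0],[0,0,-170],0],[[4,0,0],[0,0,-170],0],[[4,0,0],[0,0,-170],0],[[4,0,0],[0,0,-170],0],[[4,0,0],[0,0,-170],0],[[4,0,0],[0,0,-170],0]]}}

```text
time: 3.85
tcp_pos: [0.54, -0.0506, 0.2803]
tcp_rot: [-0.264, -3.13, -0.0]
force: [1.0, -0.1, 0.6]
finger_gap: 1.0
```

{"op": "servo_tool", "data": {"series": [[[0,0,0],[0,0,0],0],[[0,0,0],[0,0,0],0]]}}

```text
time: 4.05
tcp_pos: [0.5401, -0.0505, 0.2803]
tcp_rot: [0.279, 3.129, 0.0]
force: [0.1, -0.0, 0.6]
finger_gap: 1.001
```

Run:
```python
from h import *
from rig import arm
st=arm.get_state();print(st["qpos"],st["tcp_pos"],np.degrees(np.arctan2(*R.from_rotvec(st["tcp_rot"]).as_matrix()[[1,0],0])))
c=arm.capture("wrist");pickle.dump((c,st),open("w2.pkl","wb"));cv2.imwrite("pics/w2.png",c["img"][:,:,::-1])
P=cloud(c,st)
for n,(x0,x1,y0,y1) in dict(L=(.33,.56,.10,.24),Rr=(.38,.62,-.22,-.10)).items():
    m=(P[...,0]>x0)&(P[...,0]<x1)&(P[...,1]>y0)&(P[...,1]<y1)
    tab=m&(abs(P[...,2])<.012); print(n,"table z",np.median(P[...,2][tab]).round(4))
    for lab,a,b in (("grip",.027,.0335),("block",.0335,.05)):
      q=P[m&(P[...,2]>a)&(P[...,2]<b)]
      if len(q)<5: continue
      print(lab,len(q),"zmed",np.median(q[:,2]).round(4),[np.round(v,4) for v in cv2.minAreaRect(q[:,:2].astype(np.float32))])
```

```text
[-9.32833017e-02  2.58142404e-01  1.38174340e-01  1.45081000e+00
  8.48553880e-05  8.44736702e-02] [ 0.54012143 -0.05050482  0.28033692] 169.8152757509591
L table z 0.0001
grip 1031 zmed 0.0316 [array([0.4629, 0.1718]), array([0.0369, 0.1274]), np.float64(79.4129)]
block 2777 zmed 0.0359 [array([0.4634, 0.1721]), array([0.0375, 0.1258]), np.float64(79.7796)]
Rr table z 0.0003
grip 938 zmed 0.0321 [array([ 0.511, -0.16 ]), array([0.0255, 0.1371]), np.float64(78.512)]
block 1875 zmed 0.0362 [array([ 0.5115, -0.1613]), array([0.0271, 0.1352]), np.float64(76.6252)]
```

View pics/w2.png

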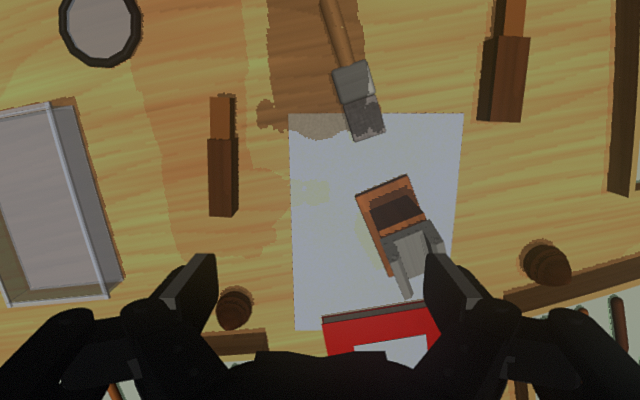

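{"op": "servo_tool", "data": {"series": [[[-4,-4,0],[0,0,0],0],[[-7,-8,0],[0,0,0],0],[[-7,-8,0],[0,0,0],0],[[-7,-8,0],[0,0,0],0],[[-7,-8,0],[0,0,0],0]]}}

```text
time: 4.6
tcp_pos: [0.5948, -0.1408, 0.2802]
tcp_rot: [-0.275, -3.129, -0.001]
force: [-1.0, -0.0, -0.3]
finger_gap: 0.997
```

Run:
```python
from h import *
from rig import arm
st=arm.get_state();print(st["qpos"],st["tcp_pos"],np.degrees(np.arctan2(*R.from_rotvec(st["tcp_rot"]).as_matrix()[[1,0],0])))
c=arm.capture("wrist");pickle.dump((c,st),open("w3.pkl","wb"));cv2.imwrite("pics/w3.png",c["img"][:,:,::-1])
```

```text
[-2.32558918e-01  3.84370110e-01  3.21402608e-01  1.50862357e+00
  3.85698274e-04 -5.72580887e-02] [ 0.59484131 -0.1407631   0.2801541 ] 169.95600309059944
```

View pics/w3.png

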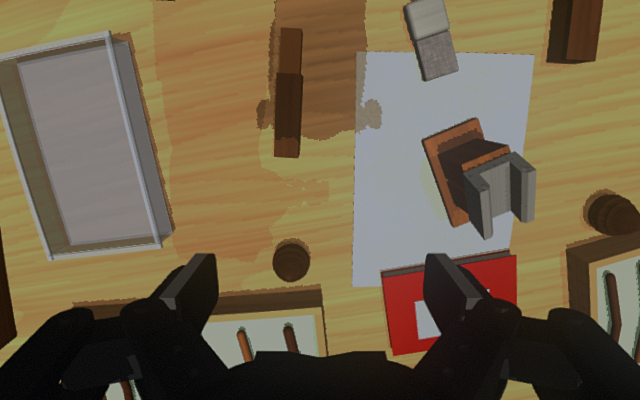

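```bash
cat > g.py <<'E'
from h import *
def run(f):
    c,st=pickle.load(open(f,"rb"));P=cloud(c,st)
    m=(P[...,0]>.55)&(P[...,0]<.72)&(P[...,1]>-.05)&(P[...,1]<.10)&(P[...,2]>.055)&(P[...,2]<.16)
    # normals from depth cloud
    gx=np.roll(P,-1,1)-np.roll(P,1,1);gy=np.roll(P,-1,0)-np.roll(P,1,0)
    n=np.cross(gx,gy);n/=np.linalg.norm(n,axis=-1,keepdims=True)+1e-12;n[n[...,2]<0]*=-1
    tilt=np.degrees(np.arccos(n[...,2]))
    s=m&(abs(tilt-25)<6)&(n[...,0]>0.2)
    az=np.arctan2(n[...,1],n[...,0])[s];nn=np.median(n[s],0);nn/=np.linalg.norm(nn)
    print(f,s.sum(),"tilt",np.median(tilt[s]).round(2),"az",np.degrees(np.median(az)).round(2),nn.round(3))
    return P,s,nn,m
if __name__=="__main__":
  for f in ("w1.pkl","w2.pkl","w3.pkl"):
    P,s,nn,m=run(f)
    psi=np.arctan2(nn[1],nn[0]);
    c25,s25=np.cos(np.radians(25)),np.sin(np.radians(25))
    q=P[s]
    N=np.array([s25*np.cos(psi),s25*np.sin(psi),c25]);h=q@N
    hist,e=np.histogram(h,bins=np.arange(h.min(),h.max()+.002,.002));print([(round(a,4),int(b)) for a,b in zip(e,hist) if b>15])
E
python3 g.py
```

```text
w1.pkl 288 tilt 25.46 az 6.85 [0.372 0.05  0.927]
[(np.float64(0.3454), 23), (np.float64(0.3474), 141), (np.float64(0.3694), 43), (np.float64(0.3714), 28)]
w2.pkl 420 tilt 26.53 az 8.16 [0.39  0.064 0.919]
[(np.float64(0.3327), 17), (np.float64(0.3467), 253), (np.float64(0.3487), 16), (np.float64(0.3687), 17), (np.float64(0.3707), 89)]
w3.pkl 436 tilt 26.53 az 12.96 [0.389 0.101 0.916]
[(np.float64(0.3266), 18), (np.float64(0.3286), 24), (np.float64(0.3426), 188), (np.float64(0.3646), 64), (np.float64(0.3666), 111)]
```

```bash
cat > g2.py <<'E'
from h import *
from g import run
c25,s25=np.cos(np.radians(25)),np.sin(np.radians(25))
for f in ("w1.pkl","w2.pkl","w3.pkl"):
    P,s,nn,m=run(f);psi=np.radians(11)
    for it in range(6):
        X=np.array([c25*np.cos(psi),c25*np.sin(psi),-s25]);Y=np.array([-np.sin(psi),np.cos(psi),0]);Z=np.array([s25*np.cos(psi),s25*np.sin(psi),c25])
        q=P[m];x,y,h=q@X,q@Y,q@Z
        hs=(P[s]@Z);top=np.median(hs[hs>np.median(hs)+.01]) if (hs>np.median(hs)+.01).sum()>10 else None
        hf=np.median(hs[abs(hs-(top-.023))<.006])
        T=abs(h-top)<.002
        # jaw outer/inner sides: separate two jaws by y gap
        yt=np.sort(y[T]);g=np.argmax(np.diff(yt));ymid=(yt[g]+yt[g+1])/2
        A=T&(y<ymid);B=T&(y>ymid)
        angs=[]
        for M in (A,B):
            r=cv2.minAreaRect(np.c_[x[M],y[M]].astype(np.float32));(cx,cy),(w,hh),a=r
            a=a if w>hh else a-90;a=(a+90)%180-90;angs.append((a,M.sum(),np.round((w,hh),4)))
        w=[n for a,n,_ in angs];a=sum(a*n for a,n,_ in angs)/sum(w)
        F=(abs(h-hf)<.002)
        if it==5: break
        psi+=np.radians(np.clip(a,-5,5))
    print(f,"psi",np.degrees(psi).round(2),angs,"top",top.round(4),"floor",hf.round(4),"gap in tops y",yt[g].round(4),yt[g+1].round(4),"ext",yt[[3,-4]].round(4))
    print("  x jaws",[np.percentile(x[M],[1,99]).round(4) for M in (A,B)],"floor y",np.percentile(y[F],[2,98]).round(4),"floor x",np.percentile(x[F],[1,99]).round(4))
    yc=(yt[g]+yt[g+1])/2
    for xc in [np.mean([np.percentile(x[M],[1,99]).mean() for M in (A,B)])]:
        o=xc*X+yc*Y+hf*Z;print("  origin",o.round(4), "from tops",(xc*X+yc*Y+(top-.023)*Z).round(4))
E
python3 g2.py
```

```text
w1.pkl 288 tilt 25.46 az 6.85 [0.372 0.05  0.927]
w1.pkl psi 12.2 [(0.7938008904457092, np.int64(397), array([0.0339, 0.0111])), (-0.5307846069335938, np.int64(595), array([0.0122, 0.0474]))] top 0.3686 floor 0.3458 gap in tops y -0.1212 -0.0887 ext [-0.1322 -0.0768]
  x jaws [array([0.5053, 0.5363]), array([0.504 , 0.5499])] floor y [-0.1269 -0.0876] floor x [0.5042 0.5638]
  origin [0.6291 0.0287 0.092 ] from tops [0.629  0.0287 0.0918]
w2.pkl 420 tilt 26.53 az 8.16 [0.39  0.064 0.919]
w2.pkl psi 13.23 [(0.6762957572937012, np.int64(420), array([0.0716, 0.0107])), (-2.2723388671875, np.int64(125), array([0.0109, 0.0176]))] top 0.3678 floor 0.345 gap in tops y -0.1326 -0.0989 ext [-0.1437 -0.0882]
  x jaws [array([0.5026, 0.5728]), array([0.5029, 0.5194])] floor y [-0.1353 -0.0984] floor x [0.5026 0.5723]
  origin [0.6311 0.0294 0.0911] from tops [0.631  0.0294 0.0909]
w3.pkl 436 tilt 26.53 az 12.96 [0.389 0.101 0.916]
w3.pkl psi 13.91 [(-0.27950286865234375, np.int64(507), array([0.0111, 0.0714])), (0.2539829611778259, np.int64(558), array([0.0717, 0.0128]))] top 0.3673 floor 0.3444 gap in tops y -0.1405 -0.108 ext [-0.1516 -0.0955]
  x jaws [array([0.5016, 0.5706]), array([0.5018, 0.5711])] floor y [-0.1508 -0.1035] floor x [0.5014 0.5715]
  origin [0.6429 0.0313 0.0855] from tops [0.6429 0.0312 0.0854]
```

```bash
cat > g3.py <<'E'
from h import *
c25,s25=np.cos(np.radians(25)),np.sin(np.radians(25))
for f in ("w1.pkl","w2.pkl","w3.pkl"):
  c,st=pickle.load(open(f,"rb"));P=cloud(c,st)
  for pd in (13.2,13.9):
    psi=np.radians(pd)
    X=np.array([c25*np.cos(psi),c25*np.sin(psi),-s25]);Y=np.array([-np.sin(psi),np.cos(psi),0]);Z=np.array([s25*np.cos(psi),s25*np.sin(psi),c25])
    O=np.array([.643,.0313,.0855])
    m=(P[...,0]>.5)&(P[...,0]<.74)&(P[...,1]>-.07)&(P[...,1]<.12)&(P[...,2]>.055)&(P[...,2]<.16)
    q=P[m]-O;x,y,h=q@X,q@Y,q@Z
    T=(abs(h-.0228)<.0012)&(abs(x)<.045)
    out=[]
    for lo in np.arange(-.035,.035,.01):
        yy=y[T&(x>=lo)&(x<lo+.01)];a,b=yy[yy<0],yy[yy>0]
        out.append([round(1000*v,1) for v in (*( (a.min(),a.max()) if len(a) else (0,0)),*((b.min(),b.max()) if len(b) else (0,0)))])
    F=(abs(h)<.0015)&(abs(y)<.012)
    print(f,pd,"xrange",np.percentile(x[T],[0.5,99.5]).round(4),"floor h",np.median(h[F]).round(4),out)
E
python3 g3.py
```

```text
w1.pkl 13.2 xrange [-0.0348  0.011 ] floor h -0.0001 [[np.float64(-26.5), np.float64(-16.7), np.float64(17.7), np.float64(28.2)], [np.float64(-26.8), np.float64(-16.6), np.float64(17.3), np.float64(29.0)], [np.float64(-27.1), np.float64(-16.4), np.float64(18.7), np.float64(28.7)], [np.float64(-23.2), np.float64(-16.4), np.float64(17.5), np.float64(28.6)], [0, 0, np.float64(18.5), np.float64(28.2)], [0, 0, 0, 0], [0, 0, 0, 0], [0, 0, 0, 0]]
w1.pkl 13.9 xrange [-0.0349  0.0113] floor h -0.0001 [[np.float64(-26.2), np.float64(-16.8), np.float64(17.7), np.float64(28.5)], [np.float64(-26.8), np.float64(-16.5), np.float64(17.4), np.float64(29.1)], [np.float64(-27.0), np.float64(-16.4), np.float64(18.8), np.float64(28.6)], [np.float64(-23.3), np.float64(-16.4), np.float64(17.3), np.float64(28.5)], [0, 0, np.float64(17.8), np.float64(28.0)], [0, 0, 0, 0], [0, 0, 0, 0], [0, 0, 0, 0]]
w2.pkl 13.2 xrange [-0.0352  0.0355] floor h -0.0 [[np.float64(-27.2), np.float64(-17.4), np.float64(18.8), np.float64(28.8)], [np.float64(-27.0), np.float64(-18.0), np.float64(18.5), np.float64(28.3)], [np.float
[... 1372 characters left out ...]
, np.float64(19.7), np.float64(27.5)]]
w3.pkl 13.9 xrange [-0.0347  0.0355] floor h -0.0002 [[np.float64(-27.2), np.float64(-17.5), np.float64(18.6), np.float64(28.8)], [np.float64(-27.4), np.float64(-17.7), np.float64(18.6), np.float64(28.6)], [np.float64(-27.2), np.float64(-17.7), np.float64(18.6), np.float64(28.9)], [np.float64(-27.6), np.float64(-17.5), np.float64(17.8), np.float64(28.7)], [np.float64(-27.4), np.float64(-16.9), np.float64(17.8), np.float64(27.7)], [np.float64(-27.3), np.float64(-17.8), np.float64(18.6), np.float64(28.1)], [np.float64(-27.1), np.float64(-18.2), np.float64(17.9), np.float64(29.1)], [np.float64(-24.6), np.float64(-19.0), np.float64(19.2), np.float64(28.2)]]
```

```bash
cat > s.py <<'E'
from h import *
def fit(P,box,yaw0):
    x0,x1,y0,y1=box
    m=(P[...,0]>x0)&(P[...,0]<x1)&(P[...,1]>y0)&(P[...,1]<y1)&(P[...,2]>.0305)&(P[...,2]<.045)
    q=P[m][:,:2];yaw=yaw0
    for _ in range(5):
        d=np.array([np.cos(yaw),np.sin(yaw)]);n=np.array([-d[1],d[0]])
        s,t=q@d,q@n;xs=[];ys=[];w=[]
        e=np.percentile(s,[.3,99.7])
        for a in np.arange(e[0]+.003,e[1]-.006,.004):
            k=(s>a)&(s<a+.004)
            if k.sum()>8: xs.append(a+.002);lo,hi=np.percentile(t[k],[2,98]);ys.append((lo+hi)/2);w.append(hi-lo)
        p=np.polyfit(xs,ys,1);yaw+=np.arctan(p[0])
    mid=e.mean();c=d*mid+n*np.polyval(p,mid);w=np.array(w);xs=np.array(xs)
    return yaw,c,e[1]-e[0],np.median(w[xs>e[0]+.055]),np.median(w[xs<e[0]+.04])
if __name__=="__main__":
  for f in ("w1","w2","w3"):
    c,st=pickle.load(open(f+".pkl","rb"));P=cloud(c,st)
    for n,b in dict(L=((.33,.56,.10,.24),-.19),R=((.38,.62,-.22,-.10),-.235)).items():
        yaw,ce,l,w,wg=fit(P,*b);d=np.array([np.cos(yaw),np.sin(yaw)])
        print(f,n,"yaw",yaw.round(4),"c",ce.round(4),"len",l.round(4),"w",w.round(4),wg.round(4),"grip@-68",(ce-.045*d).round(4))
E
python3 s.py
```

```text
w1 L yaw -0.1864 c [0.4591 0.1726] len 0.1359 w 0.0348 0.0211 grip@-68 [0.4149 0.181 ]
w1 R yaw -0.2346 c [ 0.5111 -0.1607] len 0.1353 w 0.0266 0.0205 grip@-68 [ 0.4673 -0.1503]
w2 L yaw -0.1888 c [0.463  0.1719] len 0.1262 w 0.0348 0.0214 grip@-68 [0.4188 0.1803]
w2 R yaw -0.2342 c [ 0.5109 -0.1609] len 0.1357 w 0.0257 0.0217 grip@-68 [ 0.4672 -0.1504]
w3 L yaw -0.181 c [0.495  0.1655] len 0.0626 w 0.0349 0.0351 grip@-68 [0.4507 0.1736]
w3 R yaw -0.232 c [ 0.5107 -0.1611] len 0.135 w 0.0264 0.0212 grip@-68 [ 0.4669 -0.1507]
```

Run:
```python
from h import *
from rig import arm
st=arm.get_state()
print(delta(st,[.467,-.1505,.08],Rt(np.pi-.2335)))
```

```text
(array([12.4 , -3.22, 20.05]), array([ 0.02, -0.02,  3.39]))
```

{"op": "servo_tool", "data": {"series": [[[4,-1,3],[0,0,3.4],0.4],[[8,-2,7],[0,0,3.4],0.4],[[12,-3.2,11],[0,0,3.4],0.4],[[12.4,-3.22,15],[0,0,3.4],0.4],[[12.4,-3.22,20],[0,0,3.4],0.4],[[12.4,-3.22,20],[0,0,3.4],0.4],[[12.4,-3.22,20],[0,0,3.4],0.4],[[12.4,-3.22,20],[0,0,3.4],0.4]]}}

```text
time: 5.45
tcp_pos: [0.4695, -0.1515, 0.0827]
tcp_rot: [0.364, 3.117, -0.001]
force: [1.0, -0.5, 0.6]
finger_gap: 0.604
```

Run:
```python
from h import *
from rig import arm
st=arm.get_state()
print(st["finger_gap"],st["tcp_pos"],delta(st,[.467,-.1505,.005],Rt(np.pi-.2335)))
c=arm.capture("wrist");cv2.imwrite("pics/w4.png",c["img"][:,:,::-1])
```

```text
0.6041471352631215 [ 0.46951767 -0.15149209  0.08271891] (array([0.29, 0.04, 7.77]), array([-0.01,  0.2 ,  0.06]))
```

View pics/w4.png

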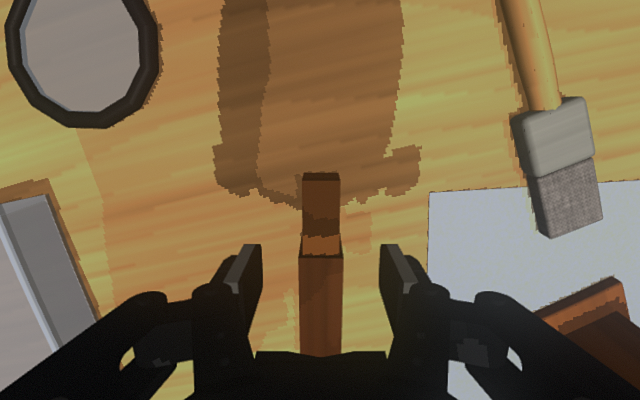

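{"op": "servo_tool", "data": {"series": [[[0,0,3],[0,0,0],0.4],[[0,0,5.5],[0,0,0],0.4],[[0,0,7],[0,0,0],0.4],[[0,0,7.5],[0,0,0],0.4],[[0,0,7.5],[0,0,0],0.4],[[0,0,7.5],[0,0,0],0.4],[[0,0,7.5],[0,0,0],0.8],[[0,0,7.5],[0,0,0],1],[[0,0,7.5],[0,0,0],1],[[0,0,7.5],[0,0,0],1],[[0,0,7.5],[0,0,0],1],[[0,0,7.5],[0,0,0],1]], "squeeze": 50}}

```text
time: 6.7
tcp_pos: [0.4682, -0.1516, 0.0062]
tcp_rot: [0.365, 3.119, -0.0]
force: [-1.1, 1.6, 6.2]
finger_gap: 0.248
```

Run:
```python
from h import *
from rig import arm
st=arm.get_state()
print(st["finger_gap"],st["tcp_pos"],st["force"],delta(st,[.467,-.1505,.005],Rt(np.pi-.2335)))
c=arm.capture("wrist");cv2.imwrite("pics/w5.png",c["img"][:,:,::-1])
```

```text
0.24798835224262591 [ 0.46816312 -0.15156     0.00619617] [-1.12441291  1.6057456   6.23872753] (array([0.14, 0.08, 0.12]), array([0.  , 0.09, 0.02]))
```

View pics/w5.png

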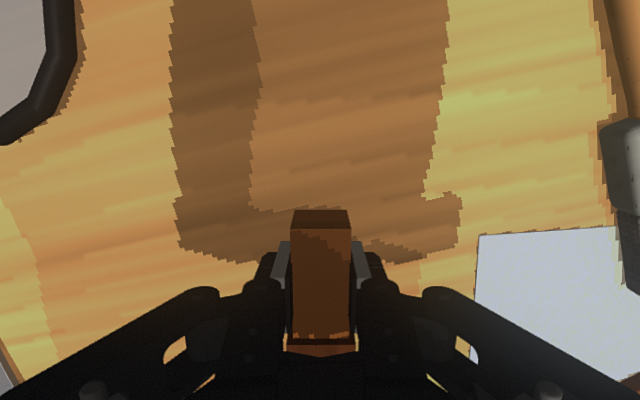

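```bash
cat >> h.py <<'E'
O=np.array([.6428,.0320,.0855]);PSI=np.radians(13.9)
RS=R.from_euler('z',PSI).as_matrix()@R.from_euler('y',np.radians(25)).as_matrix()
RTS=RS@np.diag([-1,1,-1.])
def slotpose(xs,ys,zs,off):  # off = TCP in sample frame
    return O+RS@(np.array([xs,ys,zs])+np.array(off)),RTS
E
python3 - <<'E'
from h import *
from rig import arm
st=arm.get_state()
p,Rm=slotpose(0,0,.07,(-.067,0,.0062));print(p)
print(delta(st,p,Rm))
E
```

```text
[0.61511603 0.02514891 0.18287608]
(array([-10.24,  20.59, -17.65]), array([  5.93,  24.61, -26.83]))
```

{"op": "servo_tool", "data": {"series": [[[0,0,-2],[0,0,0],1],[[0,0,-6],[0,0,0],1],[[0,0,-10],[0,0,0],1],[[0,0,-14],[0,0,0],1],[[-1,3,-17.6],[1,4,-4],1],[[-3,6,-17.6],[2,8,-9],1],[[-5,10,-17.6],[3,14,-15],1],[[-7.5,14.5,-17.6],[4.5,20,-22],1],[[-10.2,19,-17.6],[5.9,24.6,-26.8],1],[[-10.2,20.6,-17.6],[5.9,24.6,-26.8],1],[[-10.2,20.6,-17.6],[5.9,24.6,-26.8],1],[[-10.2,20.6,-17.6],[5.9,24.6,-26.8],1],[[-10.2,20.6,-17.6],[5.9,24.6,-26.8],1],[[-10.2,20.6,-17.6],[5.9,24.6,-26.8],1],[[-10.2,20.6,-17.6],[5.9,24.6,-26.8],1],[[-10.2,20.6,-17.6],[5.9,24.6,-26.8],1]]}}

```text
time: 8.35
tcp_pos: [0.6142, 0.0246, 0.1822]
tcp_rot: [0.325, -2.688, 0.071]
force: [0.4, -0.3, -1.3]
finger_gap: 0.247
```

Run:
```python
from h import *
from rig import arm
st=arm.get_state()
p,Rm=slotpose(0,0,.07,(-.067,0,.0062))
print(st["finger_gap"],st["qpos"],st["tcp_pos"],st["force"],st["moment"],delta(st,p,Rm))
for n in("top","side","wrist"):
    c=arm.capture(n);pickle.dump((c,st),open(f"a_{n}.pkl","wb"))
    i=c["img"][:,:,::-1]
    if n!="wrist":
        u,v=proj(c,[O+[0,0,.05]])[0].astype(int);i=cv2.resize(i[max(v-60,0):v+60,u-90:u+90],None,fx=4,fy=4,interpolation=cv2.INTER_CUBIC)
    cv2.imwrite(f"pics/a_{n}.png",i)
```

```text
0.24656730530098492 [ 0.07459478  0.78261795  0.68274009  1.90209658 -0.0691561  -0.15124657] [0.61419915 0.02464192 0.18220973] [ 0.36043377 -0.28700125 -1.29247856] [ 0.16577786 -0.45995186  0.01314282] (array([-0.06,  0.03, -0.1 ]), array([ 0.09, -0.  , -0.07]))
```

View pics/a_side.png

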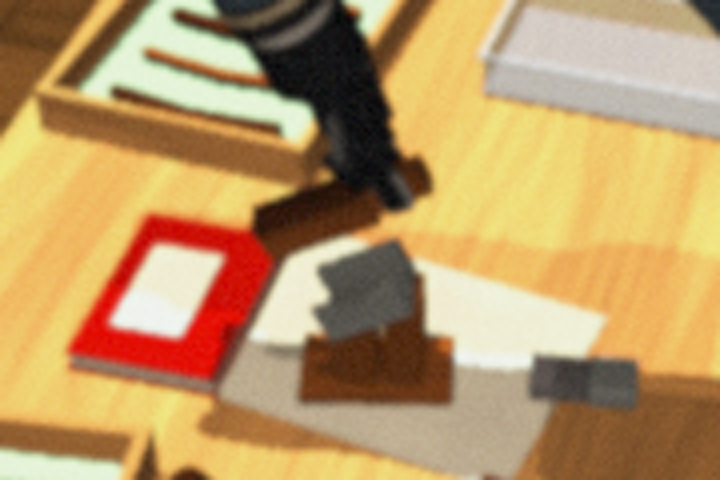

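View pics/a_top.png

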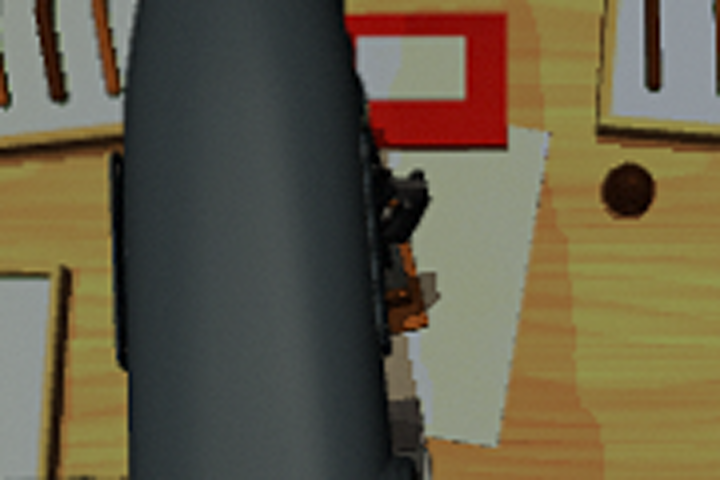

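View pics/a_wrist.png

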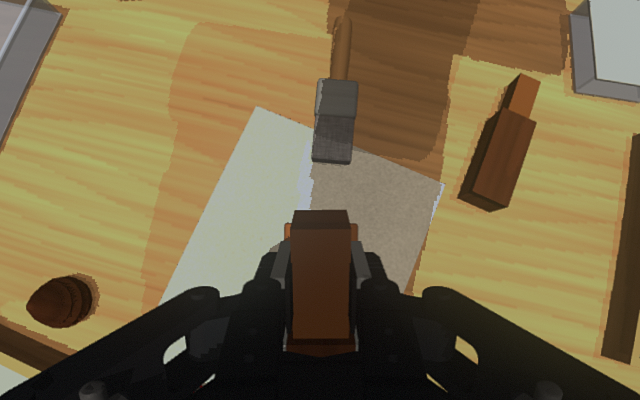

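{"op": "servo_tool", "data": {"series": [[[0,0,2],[0,0,0],1],[[0,0,3.5],[0,0,0],1],[[0,0,4.1],[0,0,0],1],[[0,0,4.4],[0,0,0],1],[[0,0,4.7],[0,0,0],1],[[0,0,4.7],[0,0,0],1],[[0,0,4.7],[0,0,0],1]]}}

```text
time: 9.2
tcp_pos: [0.5954, 0.0208, 0.1391]
tcp_rot: [0.327, -2.687, 0.071]
force: [-0.9, 0.0, -1.4]
finger_gap: 0.25
```

```bash
cat > chk.py <<'E'
from h import *
from rig import arm
st=arm.get_state()
p,Rm=slotpose(0,0,0,(-.067,0,.0062))
print("slot xyz mm",(1000*RS.T@(st["tcp_pos"]-p)).round(1),"F slot",(RS.T@st["force"]).round(1),st["moment"].round(2),"rot",delta(st,p,Rm)[1],"gap",st["finger_gap"])
E
python3 chk.py
```

```text
slot xyz mm [ 0.2  0.5 21.8] F slot [-0.2  0.2 -1.6] [ 0.16 -0.38  0.03] rot [ 0.06 -0.03 -0.01] gap 0.2503762236407282
```

{"op": "servo_tool", "data": {"series": [[[0,0,0.3],[0,0,0],1],[[0,0,0.6],[0,0,0],1],[[0,0,0.6],[0,0,0],1],[[0,0,0.6],[0,0,0],1]]}}

```text
time: 9.6
tcp_pos: [0.5925, 0.0201, 0.1332]
tcp_rot: [0.327, -2.686, 0.071]
force: [0.5, -0.0, -0.9]
finger_gap: 0.248
```

```bash
python3 chk.py
```

```text
slot xyz mm [-0.   0.5 15.2] F slot [ 0.8 -0.1 -0.6] [ 0.11 -0.44  0.  ] rot [ 0.07 -0.08 -0.  ] gap 0.24800375748478162
```

Already below the jaw level (15 mm) with no contact, so the sample has entered the slot. I'll continue down to the floor gently.

{"op": "servo_tool", "data": {"series": [[[0,0,0.4],[0,0,0],1],[[0,0,0.8],[0,0,0],1],[[0,0,1.1],[0,0,0],1],[[0,0,1.3],[0,0,0],1],[[0,0,1.3],[0,0,0],1],[[0,0,1.3],[0,0,0],1]]}}

```text
time: 10.2
tcp_pos: [0.5873, 0.0188, 0.1216]
tcp_rot: [0.327, -2.686, 0.071]
force: [0.1, 0.5, -1.0]
finger_gap: 0.249
```

```bash
python3 chk.py
```

```text
slot xyz mm [0.  0.5 2.4] F slot [ 0.6  0.5 -0.8] [ 0.12 -0.47 -0.01] rot [ 0.07 -0.06 -0.01] gap 0.24857734194377476
```

{"op": "servo_tool", "data": {"series": [[[0,0,0.15],[0,0,0],1],[[0,0,0.25],[0,0,0],1],[[0,0,0.35],[0,0,0],1],[[0,0,0.35],[0,0,0],1]]}}

```text
time: 10.6
tcp_pos: [0.5863, 0.0185, 0.1192]
tcp_rot: [0.327, -2.688, 0.071]
force: [1.3, 1.6, 4.8]
finger_gap: 0.247
```

```bash
python3 chk.py
```

```text
slot xyz mm [ 0.1  0.5 -0.2] F slot [-0.6  1.2  5.1] [ 0.14 -0.23 -0.06] rot [ 0.06  0.04 -0.01] gap 0.24693548950842723
```

{"op": "servo_tool", "data": {"series": [[[0,0,0],[0,0,0],1],[[0,0,0],[0,0,0],1],[[0,0,0],[0,0,0],1],[[0,0,0],[0,0,0],1],[[0,0,0],[0,0,0],1],[[0,0,0],[0,0,0],1]]}}

```text
time: 11.2
tcp_pos: [0.5863, 0.0185, 0.1192]
tcp_rot: [0.327, -2.688, 0.071]
force: [1.0, -0.3, 5.7]
finger_gap: 0.25
```

```bash
python3 chk.py
python3 - <<'E'
from h import *
from rig import arm
c=arm.capture("side");i=c["img"][:,:,::-1]
u,v=proj(c,[O+[0,0,.05]])[0].astype(int);i=cv2.resize(i[max(v-60,0):v+60,u-90:u+90],None,fx=4,fy=4,interpolation=cv2.INTER_CUBIC)
cv2.imwrite(f"pics/b_side.png",i)
# case and tub from top0
c=pickle.load(open("top0.pkl","rb"));P=cloud(c)
for n,(x0,x1,y0,y1) in dict(case=(.36,.68,.28,.50),tub=(.36,.68,-.52,-.31)).items():
    m=(P[...,0]>x0)&(P[...,0]<x1)&(P[...,1]>y0)&(P[...,1]<y1)&(P[...,2]>.022)&(P[...,2]<.06)
    print(n,m.sum(),np.median(P[m][:,2]),cv2.minAreaRect(P[m][:,:2].astype(np.float32)))
E
```

```text
slot xyz mm [ 0.1  0.5 -0.2] F slot [-1.6 -0.5  5.5] [ 0.2  -0.32 -0.01] rot [ 0.05  0.04 -0.01] gap 0.249581953063041
case 712 0.03621278691813434 ((0.5039750337600708, 0.37226545810699463), (0.1961110234260559, 0.28060656785964966), 86.96907806396484)
tub 576 0.044867455908405574 ((0.528169572353363, -0.41073495149612427), (0.1527848243713379, 0.2454131841659546), 87.18829345703125)
```

View pics/b_side.png

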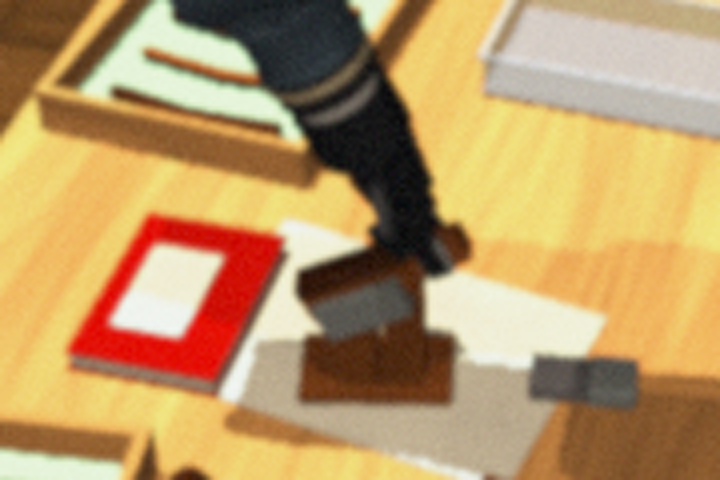

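Run:
```python
from h import *
c=pickle.load(open("top0.pkl","rb"));P=cloud(c)
k=np.array([(48,122),(154,121),(144,298),(35,290)])/2.7+[150,130]
print(onplane(c,k,.036).round(3), onplane(c,k,.036).mean(0))
for n,(x0,x1,y0,y1) in dict(case=(.385,.66,.30,.47)).items():
    m=(P[...,0]>x0)&(P[...,0]<x1)&(P[...,1]>y0)&(P[...,1]<y1)&(P[...,2]>.025)&(P[...,2]<.05)
    r=cv2.minAreaRect(P[m][:,:2].astype(np.float32));print(n,m.sum(),r,cv2.boxPoints(r))
from rig import arm
```

```text
[[0.636 0.452 0.036]
 [0.637 0.308 0.036]
 [0.402 0.317 0.036]
 [0.412 0.464 0.036]] [0.52182722 0.38520993 0.036     ]
case 612 ((0.5259581804275513, 0.39379358291625977), (0.14838247001171112, 0.24016176164150238), 87.60753631591797) [[0.4028849  0.3246797 ]
 [0.64283735 0.31465432]
 [0.64903146 0.46290746]
 [0.40907902 0.47293285]]
```

Run:
```python
from h import *
from rig import arm
st=arm.get_state()
print(delta(st,[.477,.39,.15],Rt(np.pi-.045)))
```

```text
(array([ 2.83, 38.68, -2.04]), array([ -3.53, -24.8 ,  16.2 ]))
```

{"op": "servo_tool", "data": {"series": [[[0,0,-1],[0,0,0],1],[[0,0,-3],[0,0,0],1],[[0,0,-5],[0,0,0],1],[[0,0,-7],[0,0,0],1],[[0,0,-9],[0,0,0],1],[[0,0,-9],[0,0,0],1],[[0,0,-9],[0,0,0],1]]}}

```text
time: 11.95
tcp_pos: [0.623, 0.0275, 0.1991]
tcp_rot: [0.327, -2.687, 0.071]
force: [-0.0, -0.2, -1.6]
finger_gap: 0.246
```

```bash
python3 chk.py
python3 - <<'E'
from h import *
from rig import arm
st=arm.get_state()
print(delta(st,[.477,.39,.16],Rt(np.pi-.045)))
E
```

```text
slot xyz mm [ 0.6  0.4 88.2] F slot [ 0.6 -0.2 -1.5] [ 0.13 -0.37  0.04] rot [ 0.07 -0.05 -0.01] gap 0.24560492857324703
(array([ 3.3 , 38.69,  5.9 ]), array([ -3.54, -24.89,  16.19]))
```

{"op": "servo_tool", "data": {"series": [[[0.5,4,0.5],[-0.5,-4,2.5],1],[[1,8,1],[-1,-8,5],1],[[1.5,12.5,1.5],[-1.5,-12,8],1],[[2,17,2.5],[-2,-17,11],1],[[2.5,21,3],[-2.5,-22,14],1],[[3,25,4],[-3.5,-24.9,16.2],1],[[3.3,29,5],[-3.5,-24.9,16.2],1],[[3.3,33,5.9],[-3.5,-24.9,16.2],1],[[3.3,37,5.9],[-3.5,-24.9,16.2],1],[[3.3,38.7,5.9],[-3.5,-24.9,16.2],1],[[3.3,38.7,5.9],[-3.5,-24.9,16.2],1],[[3.3,38.7,5.9],[-3.5,-24.9,16.2],1],[[3.3,38.7,5.9],[-3.5,-24.9,16.2],1]]}}

```text
time: 13.25
tcp_pos: [0.4769, 0.3887, 0.1605]
tcp_rot: [-0.072, -3.14, 0.002]
force: [0.3, -0.6, 0.0]
finger_gap: 0.249
```

Run:
```python
from h import *
from rig import arm
st=arm.get_state()
print(st["tcp_pos"],st["force"],delta(st,[.477,.39,.0142],Rt(np.pi-.045)))
c=arm.capture("wrist");pickle.dump((c,st),open("w6.pkl","wb"));cv2.imwrite("pics/w6.png",c["img"][:,:,::-1])
```

```text
[0.47693176 0.38867979 0.16052001] [ 0.2647821  -0.59665876  0.02037655] (array([-1.000e-02,  1.500e-01,  1.463e+01]), array([-0.08, -0.02, -0.06]))
```

View pics/w6.png

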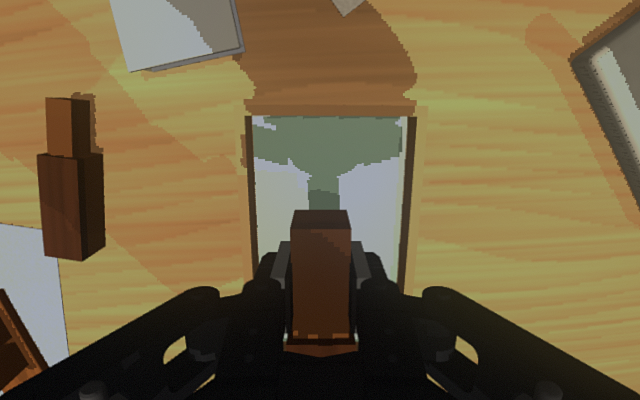

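{"op": "servo_tool", "data": {"series": [[[0,0,4],[0,0,0],1],[[0,0,8],[0,0,0],1],[[0,0,11.5],[0,0,0],1],[[0,0,13],[0,0,0],1],[[0,0,13.8],[0,0,0],1],[[0,0,14.2],[0,0,0],1],[[0,0,14.5],[0,0,0],1],[[0,0,14.5],[0,0,0],1],[[0,0,14.5],[0,0,0],1]]}}

```text
time: 14.2
tcp_pos: [0.4773, 0.3903, 0.0167]
tcp_rot: [0.071, 3.14, 0.0]
force: [0.7, -0.5, -1.9]
finger_gap: 0.249
```

Run:
```python
from h import *
from rig import arm
st=arm.get_state()
print(st["tcp_pos"],st["force"],delta(st,[.477,.39,.0142],Rt(np.pi-.045)))
```

```text
[0.47732057 0.39032026 0.01673073] [ 0.74397204 -0.52669971 -1.86810645] (array([ 0.03, -0.03,  0.25]), array([ 0.02,  0.07, -0.  ]))
```

{"op": "servo_tool", "data": {"series": [[[0,0,0.1],[0,0,0],1],[[0,0,0.2],[0,0,0],1],[[0,0,0.25],[0,0,0],1],[[0,0,0.25],[0,0,0],1]]}}

```text
time: 14.6
tcp_pos: [0.477, 0.3903, 0.0142]
tcp_rot: [0.07, 3.14, 0.0]
force: [-1.8, -1.2, 6.1]
finger_gap: 0.252
```

{"op": "servo_tool", "data": {"series": [[[0,0,0],[0,0,0],0.65],[[0,0,0],[0,0,0],0.55],[[0,0,0],[0,0,0],0.5],[[0,0,0],[0,0,0],0.5],[[0,0,-1],[0,0,0],0.5],[[0,0,-4],[0,0,0],0.5],[[0,0,-8],[0,0,0],0.5],[[0,0,-12],[0,0,0],0.5],[[0,0,-16],[0,0,0],0.5],[[0,0,-16],[0,0,0],0.5],[[0,0,-16],[0,0,0],0.5]]}}

```text
time: 15.7
tcp_pos: [0.4773, 0.3905, 0.1749]
tcp_rot: [0.071, 3.139, 0.002]
force: [0.1, -0.2, -0.4]
finger_gap: 0.498
```

Run:
```python
from h import *
from rig import arm
st=arm.get_state()
c=arm.capture("wrist");pickle.dump((c,st),open("w7.pkl","wb"));cv2.imwrite("pics/w7.png",c["img"][:,:,::-1])
from s import fit
P=cloud(c,st)
yaw,ce,l,w,wg=fit(P,(.33,.56,.10,.24),-.19);d=np.array([np.cos(yaw),np.sin(yaw)]);print("L",yaw,ce,l,w,wg,ce-.045*d)
print(delta(st,[.4155,.181,.16],Rt(np.pi-.187)))
m=(P[...,0]>.42)&(P[...,0]<.62)&(abs(P[...,1]-.39)<.05)&(P[...,2]>.03)&(P[...,2]<.06);q=P[m];print(np.median(q[:,2]),cv2.minAreaRect(q[:,:2].astype(np.float32)))
```

```text
L -0.1826164308945571 [0.45868843 0.17389571] 0.1352031425638257 0.03507368541893141 0.02172345364092243 [0.41443669 0.18206785]
(array([  5.23, -21.21,   1.45]), array([0.08, 0.11, 8.14]))
0.04376980774736422 ((0.520473062992096, 0.38884514570236206), (0.027132723480463028, 0.13599877059459686), 87.49720764160156)
```

View pics/w7.png

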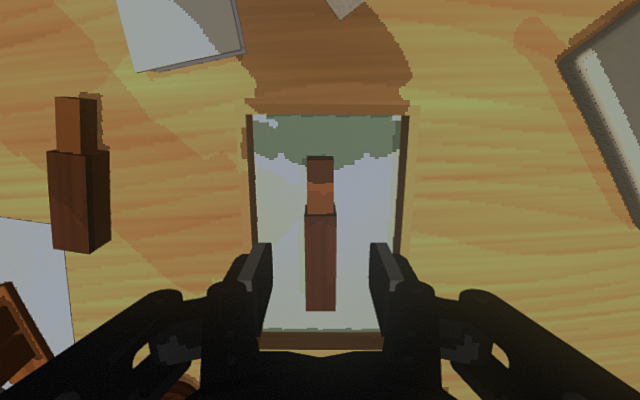

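{"op": "servo_tool", "data": {"series": [[[2,-5,0],[0,0,4],0.45],[[4,-10,0],[0,0,8],0.45],[[5.2,-15,2],[0,0,8.2],0.45],[[5.2,-20,4],[0,0,8.2],0.45],[[5.2,-21.1,8],[0,0,8.2],0.45],[[5.2,-21.1,8.5],[0,0,8.2],0.45],[[5.2,-21.1,8.5],[0,0,8.2],0.45],[[5.2,-21.1,8.5],[0,0,8.2],0.45],[[5.2,-21.1,8.5],[0,0,8.2],0.45]]}}

```text
time: 16.65
tcp_pos: [0.4164, 0.1828, 0.0893]
tcp_rot: [0.293, 3.126, 0.001]
force: [0.6, 0.2, 0.3]
finger_gap: 0.549
```

Run:
```python
from h import *
from rig import arm
st=arm.get_state()
print(st["finger_gap"],st["tcp_pos"],delta(st,[.415,.1812,.005],Rt(np.pi-.186)))
c=arm.capture("wrist");cv2.imwrite("pics/w8.png",c["img"][:,:,::-1])
from s import fit
P=cloud(c,st)
yaw,ce,l,w,wg=fit(P,(.33,.56,.10,.24),-.19);d=np.array([np.cos(yaw),np.sin(yaw)]);print("L",yaw,ce,l,w,wg,ce-.045*d)
```

```text
0.5486619474630936 [0.41640038 0.18282217 0.08929767] (array([ 0.12, -0.19,  8.43]), array([ 0.03,  0.09, -0.06]))
L -0.18622643094116909 [0.45077774 0.1748715 ] 0.11968382533815808 0.03397773027631007 0.021129719957002774 [0.40655579 0.18320333]
```

View pics/w8.png

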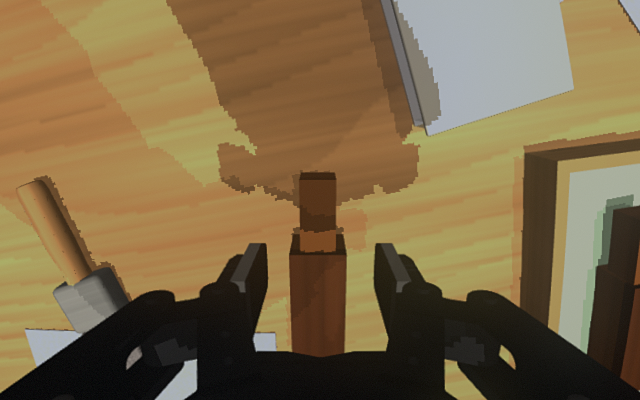

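{"op": "servo_tool", "data": {"series": [[[0,-0.05,3],[0,0,0],0.45],[[0.05,-0.05,6],[0,0,0],0.45],[[0.05,-0.05,7.8],[0,0,0],0.45],[[0.05,-0.05,8.4],[0,0,0],0.45],[[0.05,-0.05,8.4],[0,0,0],0.45],[[0.05,-0.05,8.4],[0,0,0],0.45],[[0.05,-0.05,8.4],[0,0,0],0.8],[[0.05,-0.05,8.4],[0,0,0],1],[[0.05,-0.05,8.4],[0,0,0],1],[[0.05,-0.05,8.4],[0,0,0],1],[[0.05,-0.05,8.4],[0,0,0],1],[[0.05,-0.05,8.4],[0,0,0],1]], "squeeze": 50}}

```text
time: 17.9
tcp_pos: [0.4155, 0.1815, 0.0055]
tcp_rot: [0.295, 3.126, 0.001]
force: [-1.5, -0.1, 6.7]
finger_gap: 0.247
```

Run:
```python
from h import *
from rig import arm
st=arm.get_state()
print(st["finger_gap"],st["tcp_pos"],st["force"],st["tcp_rot"])
og=np.array([.4591,.1732])+.023*np.array([np.cos(.186),-np.sin(.186)]);d=np.array([np.cos(.186),-np.sin(.186)]);n=np.array([-d[1],d[0]])
v=st["tcp_pos"][:2]-og;print("TCP in sample",v@d,v@n)
p,Rm=slotpose(0,0,.07,(v@d,0,st["tcp_pos"][2]));print(p,delta(st,p,Rm))
```

```text
0.24672228739419155 [0.41549422 0.18149391 0.00545913] [-1.50852286 -0.07842668  6.72260605] [2.95006824e-01 3.12596171e+00 7.11336669e-04]
TCP in sample -0.06738744295270602 8.68674043605482e-05
[0.61447123 0.02498934 0.18236836] (array([-22.5 , -11.64, -17.66]), array([  5.4 ,  24.71, -24.29]))
```

{"op": "servo_tool", "data": {"series": [[[0,0,-2],[0,0,0],1],[[0,0,-6],[0,0,0],1],[[0,0,-10],[0,0,0],1],[[0,0,-14],[0,0,0],1],[[-3,-1.5,-17.6],[1,4,-4],1],[[-7,-3.5,-17.6],[2,8,-9],1],[[-11,-5.5,-17.6],[3,14,-15],1],[[-15,-7.5,-17.6],[4.5,20,-21],1],[[-19,-10,-17.6],[5.4,24.7,-24.3],1],[[-22.5,-11.7,-17.6],[5.4,24.7,-24.3],1],[[-22.5,-11.7,-17.6],[5.4,24.7,-24.3],1],[[-22.5,-11.7,-17.6],[5.4,24.7,-24.3],1],[[-22.5,-11.7,-17.6],[5.4,24.7,-24.3],1],[[-22.5,-11.7,-17.6],[5.4,24.7,-24.3],1],[[-22.5,-11.7,-17.6],[5.4,24.7,-24.3],1]]}}

```text
time: 19.4
tcp_pos: [0.6133, 0.0251, 0.182]
tcp_rot: [0.329, -2.687, 0.074]
force: [0.3, -0.3, -0.4]
finger_gap: 0.253
```

```bash
sed -i 's/(-.067,0,.0062)/(-.0674,0,.0055)/' chk.py; python3 chk.py
python3 - <<'E'
from h import *
from rig import arm
c=arm.capture("side");i=c["img"][:,:,::-1]
u,v=proj(c,[O+[0,0,.05]])[0].astype(int);i=cv2.resize(i[max(v-60,0):v+60,u-90:u+90],None,fx=4,fy=4,interpolation=cv2.INTER_CUBIC)
cv2.imwrite(f"pics/c_side.png",i)
E
```

```text
slot xyz mm [-0.8  0.3 69.2] F slot [ 0.4 -0.4 -0.3] [ 0.11 -0.32  0.07] rot [-0.07 -0.01  0.06] gap 0.25261855335684225
```

View pics/c_side.png

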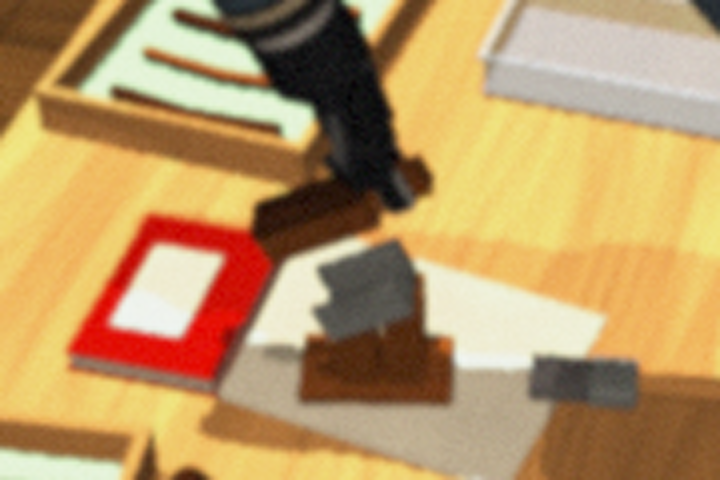

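Aligned with the slot. I'll approach to just above the jaws (about 25 mm), then feel.

{"op": "servo_tool", "data": {"series": [[[0,0,2],[0,0,0],1],[[0,0,3.5],[0,0,0],1],[[0,0,4],[0,0,0],1],[[0,0,4.3],[0,0,0],1],[[0,0,4.3],[0,0,0],1],[[0,0,4.3],[0,0,0],1]]}}

```text
time: 20.05
tcp_pos: [0.5967, 0.02, 0.1423]
tcp_rot: [0.328, -2.687, 0.074]
force: [-0.3, 0.6, -1.4]
finger_gap: 0.247
```

```bash
python3 chk.py
```

```text
slot xyz mm [ 0.2 -0.6 25.8] F slot [ 0.4  0.7 -1.3] [ 0.12 -0.4   0.03] rot [-0.05 -0.03  0.01] gap 0.246859086956651
```

{"op": "servo_tool", "data": {"series": [[[0,0,0.15],[0,0,0],1],[[0,0,0.3],[0,0,0],1],[[0,0,0.35],[0,0,0],1],[[0,0,0.35],[0,0,0],1]]}}

```text
time: 20.45
tcp_pos: [0.595, 0.0196, 0.1385]
tcp_rot: [0.328, -2.686, 0.073]
force: [0.3, 0.8, -0.1]
finger_gap: 0.25
```

```bash
python3 chk.py
```

```text
slot xyz mm [ 0.2 -0.5 21.7] F slot [0.5 0.7 0.1] [ 0.24 -0.55 -0.02] rot [-0.03 -0.07  0.01] gap 0.24963174863034096
```

{"op": "servo_tool", "data": {"series": [[[0,0,0.05],[0,0,0],1],[[0,0,0.1],[0,0,0],1],[[0,0,0.1],[0,0,0],1],[[0,0,0.1],[0,0,0],1]]}}

```text
time: 20.85
tcp_pos: [0.5947, 0.0196, 0.1379]
tcp_rot: [0.328, -2.687, 0.073]
force: [2.4, 3.4, 4.3]
finger_gap: 0.243
```

```bash
python3 chk.py
```

```text
slot xyz mm [ 0.2 -0.5 21. ] F slot [1.  2.7 5.2] [ 0.57 -0.55 -0.03] rot [-0.03 -0.04  0.01] gap 0.24288139045293497
```

{"op": "servo_tool", "data": {"series": [[[0,0.03,0],[0,0,0],1],[[0,0.06,0],[0,0,0],1],[[0,0.06,0],[0,0,0],1],[[0,0.06,0],[0,0,0],1],[[0,0.06,0],[0,0,0],1],[[0,0.06,0],[0,0,0],1],[[0,0.06,0],[0,0,0],1]]}}

```text
time: 21.55
tcp_pos: [0.5945, 0.0199, 0.1377]
tcp_rot: [0.328, -2.687, 0.074]
force: [2.3, 1.9, 5.3]
finger_gap: 0.246
```

```bash
python3 chk.py
python3 - <<'E'
from h import *
from rig import arm
c=arm.capture("side");i=c["img"][:,:,::-1]
u,v=proj(c,[O+[0,0,.05]])[0].astype(int);i=cv2.resize(i[max(v-60,0):v+60,u-90:u+90],None,fx=4,fy=4,interpolation=cv2.INTER_CUBIC)
cv2.imwrite(f"pics/d_side.png",i)
E
```

```text
slot xyz mm [ 0.2 -0.1 20.7] F slot [0.2 1.3 5.9] [ 0.39 -0.74 -0.07] rot [-0.04 -0.07 -0.  ] gap 0.24649507220581854
```

View pics/d_side.png

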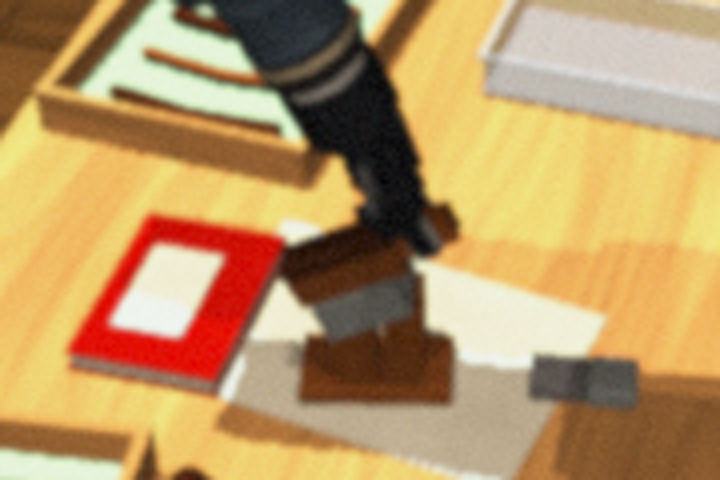

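{"op": "servo_tool", "data": {"series": [[[0,0,-1],[0,0,0],1],[[0,0,-3],[0,0,0],1],[[0,0,-5],[0,0,0],1],[[0,0,-7],[0,0,0],1],[[0,0,-7],[0,0,0],1],[[0,0,-7],[0,0,0],1]]}}

```text
time: 22.2
tcp_pos: [0.6229, 0.0269, 0.1997]
tcp_rot: [0.327, -2.685, 0.074]
force: [-0.3, 1.0, -0.8]
finger_gap: 0.247
```

```bash
python3 chk.py
python3 - <<'E'
from h import *
from rig import arm
st=arm.get_state()
print(delta(st,[.478,-.409,.16],Rt(np.pi-.05)))
E
```

```text
slot xyz mm [ 0.5 -0.2 89.3] F slot [ 0.3  1.  -0.7] [ 0.16 -0.41 -0.03] rot [-0.04 -0.17 -0.  ] gap 0.24720649526837588
(array([ 20.52, -38.82,  14.05]), array([ -3.72, -24.98,  16.5 ]))
```

{"op": "servo_tool", "data": {"series": [[[2,-4,1.4],[-0.5,-4,2.5],1],[[4,-8,2.8],[-1,-8,5],1],[[6.3,-12,4.2],[-1.5,-12,8],1],[[8.4,-16,5.6],[-2.2,-17,11],1],[[10.5,-20,7],[-3,-22,14],1],[[12.6,-24,8.6],[-3.7,-25,16.5],1],[[14.8,-28,10.1],[-3.7,-25,16.5],1],[[17,-32,11.6],[-3.7,-25,16.5],1],[[19,-36,13],[-3.7,-25,16.5],1],[[20.5,-38.8,14],[-3.7,-25,16.5],1],[[20.5,-38.8,14],[-3.7,-25,16.5],1],[[20.5,-38.8,14],[-3.7,-25,16.5],1],[[20.5,-38.8,14],[-3.7,-25,16.5],1],[[20.5,-38.8,14],[-3.7,-25,16.5],1]]}}

```text
time: 23.6
tcp_pos: [0.4788, -0.4071, 0.1611]
tcp_rot: [0.076, 3.14, 0.001]
force: [0.4, 0.1, -0.9]
finger_gap: 0.249
```

Run:
```python
from h import *
from rig import arm
st=arm.get_state()
print(st["tcp_pos"],st["force"],delta(st,[.478,-.409,.0095],Rt(np.pi-.05)))
c=arm.capture("wrist");pickle.dump((c,st),open("w9.pkl","wb"));cv2.imwrite("pics/w9.png",c["img"][:,:,::-1])
```

```text
[ 0.47875972 -0.40709762  0.16111761] [ 0.41727338  0.09326549 -0.9455506 ] (array([ 0.08, -0.2 , 15.16]), array([0.04, 0.06, 0.09]))
```

View pics/w9.png

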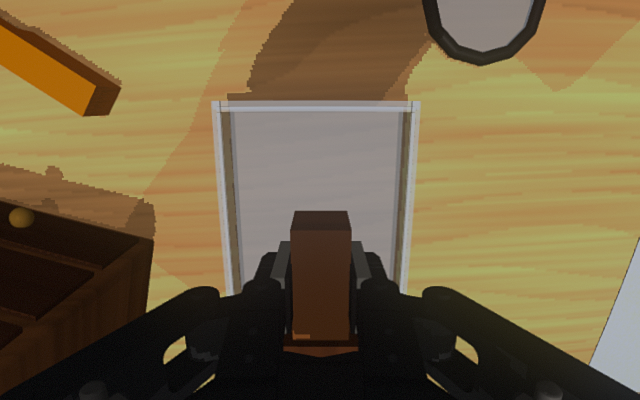

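{"op": "servo_tool", "data": {"series": [[[0,0,4],[0,0,0],1],[[0,0,8],[0,0,0],1],[[0,0,11.5],[0,0,0],1],[[0,0,13.3],[0,0,0],1],[[0,0,14.2],[0,0,0],1],[[0,0,14.6],[0,0,0],1],[[0,0,14.9],[0,0,0],1],[[0,0,14.9],[0,0,0],1],[[0,0,14.9],[0,0,0],1]]}}

```text
time: 24.55
tcp_pos: [0.4793, -0.4088, 0.0133]
tcp_rot: [0.078, 3.138, -0.001]
force: [1.1, -0.2, -1.4]
finger_gap: 0.247
```

{"op": "servo_tool", "data": {"series": [[[0,0,0.15],[0,0,0],1],[[0,0,0.25],[0,0,0],1],[[0,0,0.3],[0,0,0],1],[[0,0,0.35],[0,0,0],1],[[0,0,0.35],[0,0,0],1]]}}

```text
time: 25.05
tcp_pos: [0.4788, -0.4085, 0.0095]
tcp_rot: [0.078, 3.139, -0.0]
force: [-2.6, 0.3, 6.5]
finger_gap: 0.248
```

Contact with the tub floor is at the expected height. I'll release and rise.

{"op": "servo_tool", "data": {"series": [[[0,0,0],[0,0,0],0.65],[[0,0,0],[0,0,0],0.55],[[0,0,0],[0,0,0],0.5],[[0,0,0],[0,0,0],0.5],[[0,0,-1],[0,0,0],0.5],[[0,0,-4],[0,0,0],0.5],[[0,0,-8],[0,0,0],0.5],[[0,0,-12],[0,0,0],0.5],[[0,0,-16],[0,0,0],0.5],[[2,0,-20],[0,0,0],0.5],[[4,0,-20],[0,0,0],0.5],[[4,0,-20],[0,0,0],0.5],[[4,0,-20],[0,0,0],0.5]]}}

```text
time: 26.35
tcp_pos: [0.4385, -0.4065, 0.2093]
tcp_rot: [0.079, 3.138, -0.0]
force: [-0.9, 0.9, -0.0]
finger_gap: 0.502
```

Run:
```python
from h import *
from rig import arm
st=arm.get_state()
c=arm.capture("wrist");P=cloud(c,st);cv2.imwrite("pics/w10.png",c["img"][:,:,::-1])
m=(P[...,0]>.42)&(P[...,0]<.61)&(abs(P[...,1]+.41)<.05)&(P[...,2]>.028)&(P[...,2]<.06);q=P[m];print(np.median(q[:,2]),cv2.minAreaRect(q[:,:2].astype(np.float32)))
c=arm.capture("top");cv2.imwrite("pics/top2.png",c["img"][:,:,::-1]);P=cloud(c)
for y in(.39,-.41):
    m=(P[...,0]>.42)&(P[...,0]<.61)&(abs(P[...,1]-y)<.05)&(P[...,2]>.028)&(P[...,2]<.06);q=P[m];print(np.median(q[:,2]),cv2.minAreaRect(q[:,:2].astype(np.float32)))
c=arm.capture("side");cv2.imwrite("pics/side2.png",c["img"][:,:,::-1])
```

```text
0.039878840486764794 ((0.5232757925987244, -0.41019678115844727), (0.03567447140812874, 0.1376492977142334), 86.66416931152344)
0.043237599743912725 ((0.5182804465293884, 0.3897460699081421), (0.030024228617548943, 0.1367764174938202), 87.008056640625)
0.040189518632719134 ((0.5213326811790466, -0.4086814820766449), (0.03724084049463272, 0.13661205768585205), 86.3883285522461)
```

View pics/w10.png

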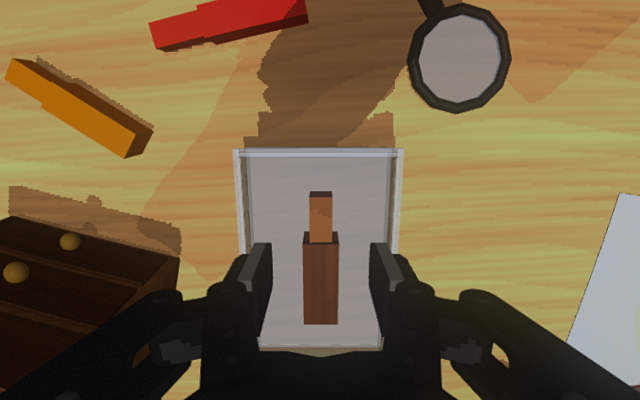

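View pics/side2.png

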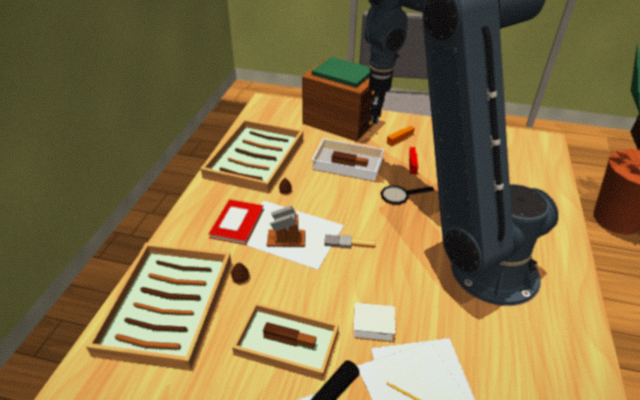

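View pics/top2.png

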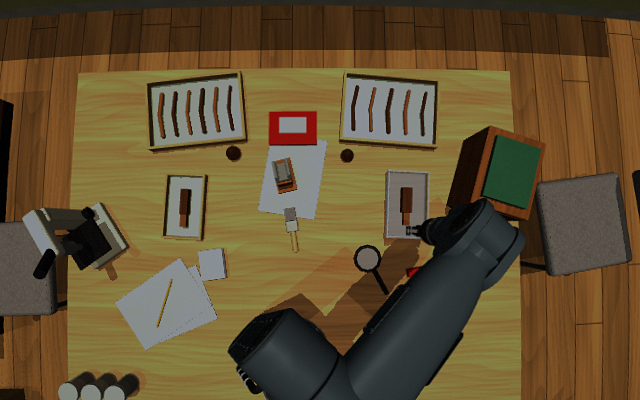

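Both samples lie flat in their containers (case at (186,207), tub at (406,205)), bystanders are unmoved and the gripper is clear. I'm handing in.

```bash
python3 -c "
from rig import arm
print(arm.sign_off())"
```

```text
the job is handed in; nothing more can be done
None
```

I tested both samples in the gauge one at a time, put each away before moving on, and handed the job in at about 26.5 s; no verdict was reported.

- **Right-hand sample (about 27 mm thick):** it went down to the slot floor, reading −0.2 mm. I held it there for about 0.7 s with about 6 N, slightly over the 3 to 6 N asked, then set it in the green-lined case.
- **Left-hand sample (about 35 mm thick):** it stopped on the jaws about 21 mm above the floor, and still did after a small sideways shift. I held it there for about 0.7 s with 6 to 7 N, also slightly over, then set it in the clear tub.

**Last checks:**
- Both samples lie flat and near the middle of their containers. Their tops measure 44 mm (case) and 40 mm (tub), as expected for a 36 mm block on each floor.
- The gripper is open and clear of everything.
- The other things look unmoved in the pictures; I did not measure their positions.
- No check failed. The top and wrist cameras differed by only 1 to 3 mm.

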